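# Clamp a ceiling lamp on its display board with a wing nut

## Task

Push the round white ceiling lamp along its guide strips with the fingertips until its rim goes under the steel jaw and stops against both stop pins. Then do up the large wing nut above the jaw, clockwise seen from above, by pushing its wings round with a fingertip, stroke after stroke, until it stops turning. Do not pinch the nut, do not lift or tip the lamp, and leave the other things on the counter where they are.

Things in the scene. Friction and masses are not known exactly. Their poses are not given: they have to be found in the camera images.
- board: Blue mounting board, fixed flat on the counter: 240 mm along its x, y from -190 to +155 mm, 12 mm thick. Origin on the counter, straight below the lamp's home; z up. The lamp slides along board +y between two aluminium guide strips (inner faces at x = +-83 mm, y from -150 to +65 mm, tops 24 mm above the counter).
- pin_left (a point): Top of one of two steel stop pins (10 mm diameter, tops 32 mm above the counter) at board x = -55 and +55, y = 65 mm. The lamp's rim rests against both when it is home.
- stud_foot (a point): Foot of the nut's vertical stud at board x = 0, y = 104 mm, on the board's top; stud 12 mm diameter, top 86 mm above the counter.
- jaw_tip (a point): Middle of the lower edge of the jaw's free end. The steel jaw (30 mm in board x, y from 66 to 138 mm, 8 mm thick) lies under the nut and sinks with it: its top is 37 mm above the counter when the nut is home, up to 44 mm when loose. The lamp's rim passes under it. A 16 mm high heel block stands under its other end.
- lamp: Round white ceiling lamp, loose, 0.4 to 0.8 kg, on the board. Origin: centre of its underside (12 mm above the counter), z up; its yaw means nothing. Flat base 160 mm diameter, 16 mm thick; opal dome 120 mm diameter, sides straight to 34 mm, top 50 mm above the origin. Starts 45 to 70 mm short of home, towards board -y; slides with 2 to 5 N.
- home (a point): Point on the board's top where the lamp's origin lies when the lamp is home against both pins (board x = 0, y = 0, 12 mm above the counter).
- nut_mid (a point): Large steel wing nut: point on its axis at mid-height of the wings, 57 mm above the counter when home, up to 7 mm more when loose. Frame x along the two wings, z up. Each wing 7 mm thick, reaching 40 mm from the axis, from 11 mm below to 12.5 mm above this point; hub 26 mm diameter. Stiff: 0.05 N m, 2 N at mid-wing; stays where left. Wing tips pass 4 mm from the dome of the lamp at home.
- wingnut (a joint): Turn of the wing nut in rad, growing clockwise seen from above (tightening). It starts between 0.3 and 3.0 and stops hard at 10.5 (home, tight on the jaw); 4 mm down for each turn. At value v the x axis of point nut_mid is the board's x axis turned clockwise by v.
- spare_nut: Bystander, loose: small spare wing nut, 42 mm span, 16 mm high, lying on the board at a corner beside the clamp. Origin: centre of its underside.
- spot: Bystander, loose: small white recessed spot light, 48 mm diameter, 26 mm high, on the board at the other corner beside the clamp. Origin: centre of its underside.
- holder: Bystander, loose: white lamp holder, 86 mm diameter, 50 mm high. Origin: centre of its underside.
- bulb_pack: Bystander, loose: upright bulb carton, 65 x 65 x 110 mm. Origin: centre of its underside.
- screw_tray: Bystander, loose: grey screw tray, 100 x 140 x 30 mm. Origin: centre of its underside.
- driver: Bystander, loose: screwdriver lying on the counter. Origin: underside, mid-length.
- jbox: Bystander, loose: white junction box, 85 x 85 x 40 mm. Origin: centre of its underside.
Not all that is in view belongs to the job. What is shaped like the lamp but brown or green is not meant.

How it is judged:
By the outcome, as a careful person would: the job done as asked, in the order asked, and still so for the second after the job is handed in, with the robot touching nothing.
It also fails if it takes over 58 s, if anything falls off the work surface, if the arm or the gripper's body presses on something with over 40 N, if the wrist force passes 120 N, or if a joint passes its speed limit or range.

## Robot

A 6-joint arm with a two-finger parallel gripper is mounted at the origin on the work surface. World frame = base frame: x ahead of the robot, y to its left, z up, the work surface at z = 0. Lengths are in m, angles in degrees, forces in N, time in s.
With the tool pointing down it reaches from about 0.25 to 0.725 m from the base axis. Payload 9.7 kg.
Tool frame: the origin (TCP) lies at the very end of the fingers, on their centre line; the grasp point (between the pads) lies 19 mm behind it; z points along the fingers, y is the direction in which the jaws open and shut (so a half turn about z gives the same grasp; the last joint's range is limited). The gripper opens to 85 mm and grips with 20 to 120 N. Pads are 22 mm wide; open, the fingers measure 114 mm over their backs; the gripper's body (76 mm by 85 mm) begins 54 mm behind the grasp point. The pads swing forward as they close: fully open they stand 13 mm farther back than shut.
Start: joints at [-71.104, 4.979, 10.078, 95.1, 0, 90], TCP at [0.178, -0.52, 0.231] pointing down, gripper open.
Joint ranges: [-179.16, 179.16], [-48.56, 103.87], [-65.8, 70.77], [-126.05, 130.52], [-82.76, 87.17], [-180, 180]. Speed limits (degrees/s): [127.2, 127.2, 147.25, 180, 180, 180].

## Interface

Orientations are given as [roll, pitch, yaw] about the fixed x, y, z axes, in that order (R = Rz(yaw) Ry(pitch) Rx(roll)).
In Python, from workcell import bot, camera, ticket gives the robot as it stands.
- The arm moves only by the shell command python3 -m jog 'ROWS' [FORCE]. ROWS is a JSON object of lists of equal length, an entry for each row: "turn": the turn, a rotation vector about the world's x, y, z each as a share of 8 degrees, from -1 to 1, a list of three; "delta_pos": the shift along the world's x, y, z each as a share of 50 mm, from -1 to 1, a list of three; "hand": the opening, from -1 (shut) to 1 (fully open). A call has exactly 10 rows; each row shifts and turns the commanded pose from where the row before left it; what a row does not reach is not made up. A row lasts 1/10 s, in which the tool goes at most 50 mm and 8.59 degrees, less where a joint would pass 70% of its speed; a pose out of reach is approached as far as the arm can. A call with a number of a shift or a turn outside -1 to 1 is refused whole. A call with a gripper value outside its range is refused whole. The fingers move at their own pace and stop on an object; FORCE is the grip in N (left out, the last holds). Time passes only in rows, so rows that do not move let the fingers close, or fill a call up. It gives the time, the measured TCP pose, the force and the opening at its end, in the units of the state.
- bot.get_obs(): the state, without advancing time (a new reading comes with each control period).
- camera(name): name is "scene" or "top"; returns a dict with "frame" (420x560x3 uint8, red, green, blue), "range_z" (420x560 float32, m along the optical axis (not along the pixel's ray), 0 where there is no reading), "fx", "fy", "cx", "cy" (pixels), "extrinsics" (4x4, takes a point from world to camera coordinates). Camera axes: x right, y up, looking along -z (the intrinsics and any distortion apply to the point x, -y, -z); pixel columns grow to the right and rows downward; lengths in m; the calibration is good to about 2 mm. A picture is of the moment at which its call begins.
- ticket.job_done(): hands the job in, once; it reports no verdict.
The state is a dict: "time": time; "q": joint angles; "qd": joint speeds; "joint_efforts": joint torques, N m; "ee_pos": TCP position; "tcp_rot": TCP orientation; "wrist_force": force on the tool from outside, world axes, zero at the start; "torque": the same for the moment, N m; "opening": finger opening in m.
Only numpy, scipy, OpenCV 4.12 (cv2) and the standard library are available. Lean on these libraries where they do the work, as an engineer would, in place of code of your own. Each camera call takes 0.05 s, during which the arm holds its last target.

## Working session

There is one attempt and no reset: what is moved stays moved. The work goes in short steps, Python scripts to look and compute and a shell command to move; the robot and the scene stay as the last step left them, time stands still between calls to the robot, and variables do not carry over. Pictures are saved under pics/ and viewed, and the job is handed in when it is done.

```bash
ls; mkdir -p pics; python3 - <<'E'
from workcell import bot,camera
import cv2,numpy as np
print(bot.get_obs())
for n in ("scene","top"):
    c=camera(n); cv2.imwrite(f"pics/{n}0.png",c["frame"][:,:,::-1]); np.savez(f"pics/{n}0.npz",**c)
    print(n,c["fx"],c["fy"],c["cx"],c["cy"],np.round(c["extrinsics"],3).tolist(), [k for k in c])
E
```

```text
pics
{'time': 0.0, 'q': array([-7.11032973e+01,  5.01172131e+00,  1.00321613e+01,  9.50993273e+01,
        6.42818411e-04,  9.00007424e+01]), 'qd': array([-0.08469678,  0.07881032,  0.00160362, -0.04520595,  0.01867713,
        0.15052308]), 'joint_efforts': array([ 1.40162065e-04, -5.20394683e+01,  4.64800787e+01,  1.64504122e-02,
        2.79044990e-06,  9.65467599e-07]), 'ee_pos': array([ 0.17804966, -0.5201283 ,  0.23055658]), 'tcp_rot': array([-1.79921113e+02, -6.41795588e-04,  1.88959594e+01]), 'wrist_force': array([-0.24895479,  0.98080282, -0.17594854]), 'torque': array([-0.0053427 , -0.02077446,  0.04954368]), 'opening': 0.08509709702568488}
scene 543.4423224590564 543.4423224590564 287.68919462253535 219.02959227694427 [[0.448, 0.894, 0.016, -0.199], [-0.54, 0.256, 0.802, 0.186], [0.713, -0.368, 0.597, -2.16], [0.0, 0.0, 0.0, 1.0]] ['frame', 'range_z', 'fx', 'fy', 'cx', 'cy', 'extrinsics']
top 516.8005610178806 516.8005610178806 280.07546075360744 205.19650997938487 [[-0.003, -1.0, -0.0, -0.002], [0.998, -0.003, 0.06, -0.468], [-0.06, 0.0, 0.998, -1.425], [0.0, 0.0, 0.0, 1.0]] ['frame', 'range_z', 'fx', 'fy', 'cx', 'cy', 'extrinsics']
```

View pics/scene0.png

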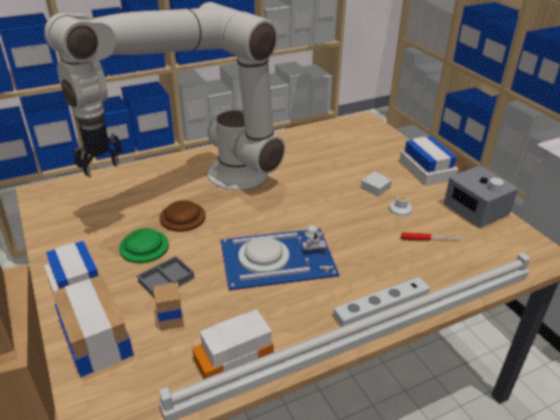

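View pics/top0.png

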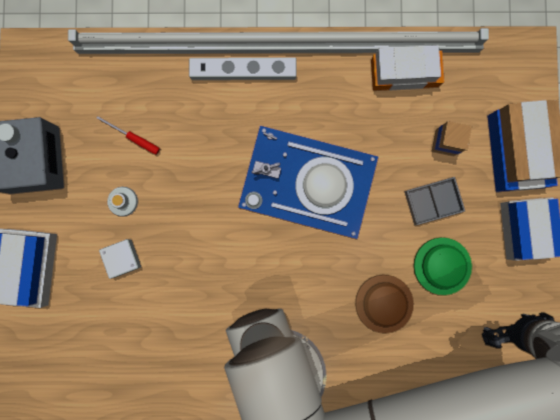

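The top view shows the board around (310,182), tilted slightly, with the lamp at (325,185), the nut at (266,170), the spare nut at (269,133) and the spot at (254,200). Next I'll fit the poses.

```bash
cat > h.py <<'E'
import numpy as np,cv2
def cloud(c):
    z=c["range_z"];v,u=np.mgrid[:z.shape[0],:z.shape[1]]
    P=np.stack([(u-c["cx"])/c["fx"]*z,-(v-c["cy"])/c["fy"]*z,-z],-1)
    E=np.array(c["extrinsics"]);return (P-E[:3,3])@E[:3,:3]
def proj(c,X):
    E=np.array(c["extrinsics"]);p=np.atleast_2d(X)@E[:3,:3].T+E[:3,3]
    return np.stack([c["cx"]+c["fx"]*p[:,0]/-p[:,2],c["cy"]-c["fy"]*p[:,1]/-p[:,2]],-1)
E
python3 - <<'E'
import numpy as np,cv2
from h import *
c=dict(np.load("pics/top0.npz"));P=cloud(c);f=c["frame"].astype(int)
reg=np.zeros(f.shape[:2],bool);reg[115:250,225:390]=1
blue=reg&(f[...,2]>f[...,0]+50)&(f[...,2]>80)
m=cv2.morphologyEx(blue.astype(np.uint8),cv2.MORPH_CLOSE,np.ones((3,3)))
cs,_=cv2.findContours(m,cv2.RETR_EXTERNAL,cv2.CHAIN_APPROX_NONE);k=max(cs,key=cv2.contourArea)
r=cv2.minAreaRect(k);b=cv2.boxPoints(r);print(r,b.tolist())
print("blue z",np.median(P[blue][:,2]), "table z",np.median(P[200:240,160:230,2]))
# corners to world at z=.012
E=c["extrinsics"];R=E[:3,:3];o=-R.T@E[:3,3]
def ray(u,v,z):
    d=np.array([(u-c["cx"])/c["fx"],-(v-c["cy"])/c["fy"],-1])@R
    return o+d*(z-o[2])/d[2]
for u,v in b: print(np.round(ray(u,v,.012),4))
ctr=np.mean([ray(u,v,.012) for u,v in b],0);print("ctr",ctr)
# lamp dome
w=reg&(P[...,2]>.045)&(P[...,2]<.075); Q=P[w];print(len(Q))
w2=w.astype(np.uint8);n,l,s,ce=cv2.connectedComponentsWithStats(w2)
for i in range(1,n):
    if s[i,4]>4: q=P[l==i];print(s[i],ce[i],q.mean(0).round(4),q[:,2].max())
for nme,(x0,y0,x1,y1) in dict(board=(225,115,390,250)).items():
    cr=c["frame"][y0:y1,x0:x1];cv2.imwrite("pics/zoomtop0.png",cv2.resize(cr,None,fx=4.8,fy=4.4,interpolation=cv2.INTER_CUBIC)[:,:,::-1])
E
```

```text
((307.94110107421875, 181.77027893066406), (122.30349731445312, 84.39171600341797), 14.676392555236816) [[238.09388732910156, 207.0960235595703], [259.4753112792969, 125.45780181884766], [377.788330078125, 156.4445343017578], [356.4068908691406, 238.082763671875]]
blue z 0.012205152351840581 table z 0.00030701643821963383
[0.4635 0.1137 0.012 ]
[0.6933 0.0539 0.012 ]
[ 0.6044 -0.2777  0.012 ]
[ 0.3762 -0.215   0.012 ]
ctr [ 0.53434944 -0.08125386  0.012     ]
1623
[252 163  29  12 143] [265.8041958  168.99300699] [0.5634 0.0349 0.0628] 0.07496398204546559
[ 304  163   43   44 1455] [325.07835052 184.64879725] [ 0.521  -0.1252  0.0579] 0.06904759905421325
[273 170   6   4   8] [275.5  171.25] [0.5592 0.0089 0.0472] 0.0482123788895684
[272 174   4   3   6] [273.66666667 175.33333333] [0.548  0.0139 0.047 ] 0.049043530417125974
```

```bash
python3 - <<'E'
import cv2
a=cv2.imread("pics/scene0.png")[215:295,210:350];cv2.imwrite("pics/zoomsc0.png",cv2.resize(a,None,fx=5.6,fy=5.6,interpolation=cv2.INTER_CUBIC))
E
```

```text
(no output)
```

View pics/zoomtop0.png

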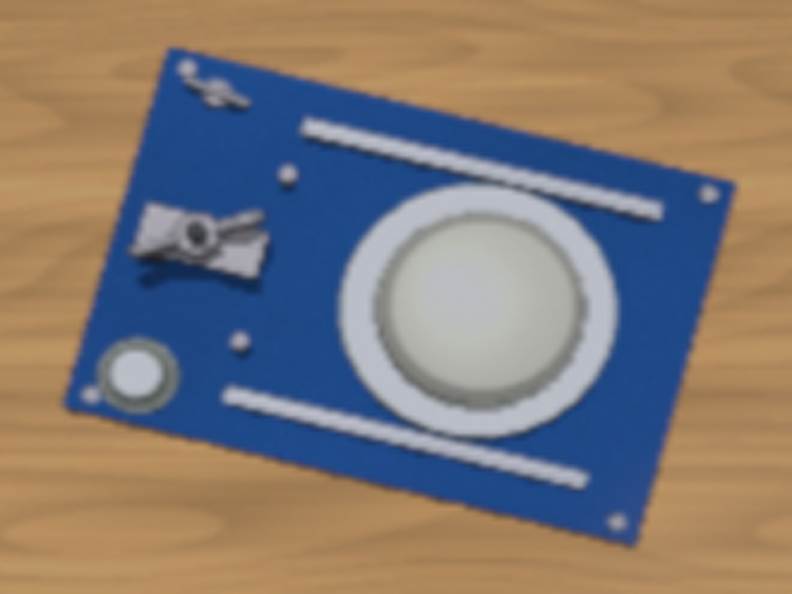

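View pics/zoomsc0.png

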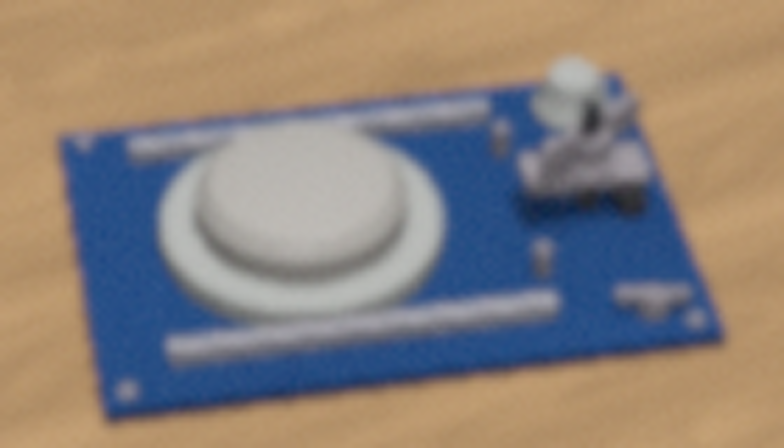

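```bash
cat >> h.py <<'E'
def B2W(pose,X):
    x,y,a=pose;X=np.atleast_2d(X).astype(float)
    R=np.array([[np.cos(a),-np.sin(a),0],[np.sin(a),np.cos(a),0],[0,0,1]]);return X@R.T+[x,y,0]
E
python3 - <<'E'
import numpy as np,cv2
from h import *
from scipy.optimize import least_squares
C={n:dict(np.load(f"pics/{n}0.npz")) for n in("scene","top")}
cor=np.array([[-.12,-.19,.012],[.12,-.19,.012],[.12,.155,.012],[-.12,.155,.012]])
p0=np.array([.5388,-.0643,np.radians(-14.8)])
obs={}
for n,c in C.items():
    f=c["frame"].astype(int)
    blue=((f[...,2]>f[...,0]+50)&(f[...,2]>80)).astype(np.uint8)
    m=np.zeros_like(blue);h=proj(c,B2W(p0,cor)).mean(0).astype(int);m[h[1]-70:h[1]+70,h[0]-85:h[0]+85]=1
    blue=cv2.morphologyEx(blue*m,cv2.MORPH_CLOSE,np.ones((3,3)))
    k=max(cv2.findContours(blue,cv2.RETR_EXTERNAL,cv2.CHAIN_APPROX_NONE)[0],key=cv2.contourArea)[:,0]
    obs[n]=k.astype(float)
def res(p,ns):
    r=[]
    for n in ns:
        q=proj(C[n],B2W(p,cor));K=obs[n]
        d=[]
        for i in range(4):
            a,b=q[i],q[(i+1)%4];t=(b-a)/np.linalg.norm(b-a);nn=np.array([-t[1],t[0]])
            s=(K-a)@t; d.append(np.where((s>-3)&(s<np.linalg.norm(b-a)+3),np.abs((K-a)@nn),1e3))
        r.append(np.min(d,0))
    return np.minimum(np.concatenate(r),20)
for ns in(["top"],["scene"],["top","scene"]):
    s=least_squares(res,p0,args=(ns,),loss="soft_l1",f_scale=.5,diff_step=1e-4);print(ns,s.x[:2].round(4),np.degrees(s.x[2]).round(2),np.mean(s.fun))
p=s.x;np.save("pose.npy",p)
for n,c in C.items():
    im=c["frame"][:,:,::-1].copy();S=6
    h=proj(c,B2W(p,[[0,0,.012]]))[0].astype(int);x0,y0=h[0]-66,h[1]-48
    im=cv2.resize(im[y0:y0+96,x0:x0+132],None,fx=S,fy=S,interpolation=cv2.INTER_CUBIC)
    def pt(X,col):
        for q in proj(c,B2W(p,X)): cv2.circle(im,tuple(int(v) for v in ((q-[x0,y0]+.5)*S)),3,col,-1)
    pt(cor,(0,255,255)); pt([[-.055,.065,.032],[.055,.065,.032]],(0,0,255)); pt([[0,.104,.086]],(0,255,0))
    pt([[s*.083,y,.024] for s in(-1,1) for y in(-.15,.065)],(255,0,255)); pt([[-.015,.066,.042],[.015,.066,.042],[.015,.138,.042],[-.015,.138,.042]],(0,165,255))
    cv2.imwrite(f"pics/ov_{n}.png",im)
c=C["top"];P=cloud(c);a=p[2]
w=(np.hypot(*(np.moveaxis(P[...,:2]-B2W(p,[[0,.104,0]])[0,:2],-1,0)))<.05)&(P[...,2]>.055)
Q=P[w]-B2W(p,[[0,.104,0]])[0];R=np.array([[np.cos(a),-np.sin(a)],[np.sin(a),np.cos(a)]]);q=Q[:,:2]@R
print(len(q),q.mean(0),Q[:,2].max());u,s_,vt=np.linalg.svd(q-q.mean(0));print(s_,np.degrees(np.arctan2(vt[0,1],vt[0,0])))
rr=np.hypot(*q.T)>.018
for a_,r_,z in zip(np.degrees(np.arctan2(q[rr,1],q[rr,0])),np.hypot(*q[rr].T),Q[rr,2]): print(round(a_),round(r_*1e3),round(z*1e3),end=' | ')
dome=(np.hypot(P[...,0]-.521,P[...,1]+.125)<.09)&(P[...,2]>.05)
print("dome board",((P[dome][:,:2]-p[:2])@R).mean(0))
E
```

```text
['top'] [ 0.5392 -0.0644] -14.96 1.1165766550269394
['scene'] [ 0.5426 -0.0643] -16.65 6.422107019689057
['top', 'scene'] [ 0.5404 -0.0638] -15.55 4.057965101599692
138 [-0.00325887 -0.0031165 ] 0.09067555128097765
[0.23134055 0.05444816] 122.53432802952071
-58 33 76 | -59 36 76 | -60 38 74 | -58 25 73 | -60 27 76 | -62 30 78 | -62 33 73 | -63 35 73 | -64 38 73 | -63 41 65 | -61 19 74 | -63 22 75 | -64 24 74 | -65 27 73 | -66 29 73 | -67 32 77 | -68 35 78 | -67 37 70 | -66 40 60 | -71 19 77 | -69 21 71 | -70 24 74 | -69 27 69 | -71 29 72 | -69 32 64 | -68 35 58 | -77 18 72 | -76 21 69 | -75 24 69 | -79 18 57 | 123 20 71 | 122 31 72 | 124 29 76 | 127 26 78 | 128 24 73 | 131 21 75 | 132 19 68 | 124 37 73 | 126 35 76 | 126 32 71 | 128 30 71 | 131 27 73 | 135 25 77 | 137 22 72 | 141 20 75 | 127 38 71 | 129 36 72 | 131 33 72 | 133 31 72 | 136 28 76 | 137 26 66 | 139 23 62 | 130 39 66 | 132 37 67 | 133 34 65 | 134 32 59 | dome board [-0.00235404 -0.06452448]
```

View pics/ov_top.png

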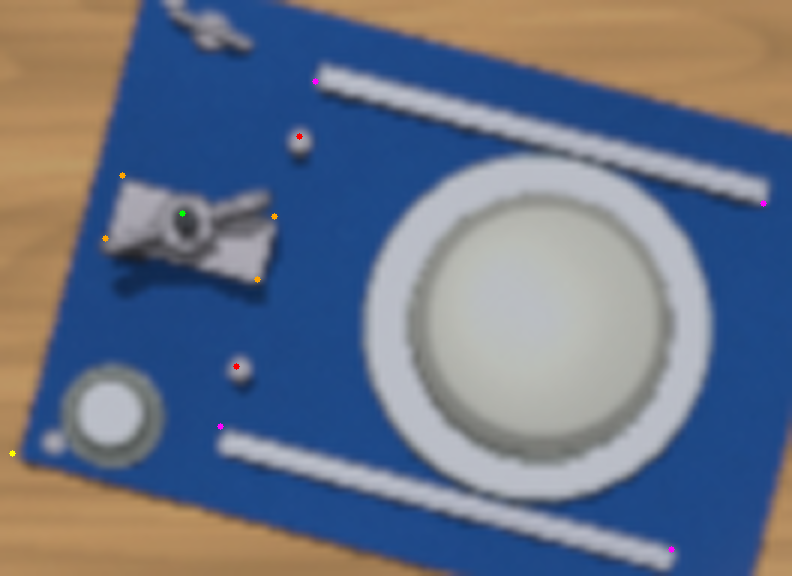

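View pics/ov_scene.png

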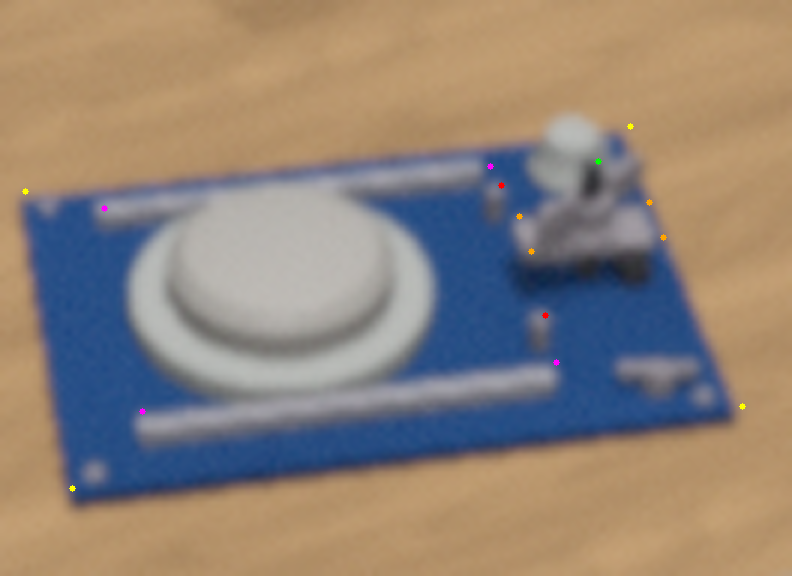

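```bash
python3 - <<'E'
import numpy as np,cv2
from h import *
from scipy.optimize import least_squares
C={n:dict(np.load(f"pics/{n}0.npz")) for n in("scene","top")}
p=np.load("pose.npy");o={}
for n,c in C.items():
    h=proj(c,B2W(p,[[0,0,.012]]))[0].astype(int);o[n]=h-[66,48]
M=dict(scene=[((-.12,.155,.012),(628,137)),((.12,.155,.012),(733,418)),((.12,-.19,.012),(73,503)),((-.12,-.19,.012),(22,200)),((-.055,.065,.032),(495,190)),((.055,.065,.032),(540,320))],
 top=[((-.12,.155,.012),(22,460)),((.055,.065,.032),(300,139)),((-.055,.065,.032),(239,367)),((0,.104,.086),(186,221)),((-.083,.065,.024),(222,434)),((.083,.065,.024),(316,88)),((-.083,-.15,.024),(676,551)),((.083,-.15,.024),(766,203))])
def res(x,ns):
    return np.concatenate([ (proj(C[n],B2W(x,[a for a,_ in M[n]]))-(np.array([b for _,b in M[n]])/6+o[n]-.5)).ravel() for n in ns])
for ns in(["top"],["scene"],["top","scene"]):
    s=least_squares(res,p,args=(ns,));print(ns,s.x[:2].round(4),np.degrees(s.x[2]).round(2),np.abs(s.fun).round(1).reshape(-1,2).tolist())
    if ns==["top"]: np.save("pose.npy",s.x);X=s.x
x=np.array([.5390,-.0644,np.radians(-14.9)])
for n,c in C.items():
    P=cloud(c);R=np.array([[np.cos(x[2]),-np.sin(x[2])],[np.sin(x[2]),np.cos(x[2])]])
    L=(P[...,:2]-x[:2])@R
    d=(np.hypot(L[...,0],L[...,1]+.063)<.07)&(P[...,2]>.03)
    t=(np.hypot(L[...,0],L[...,1]-.104)<.008)&(P[...,2]>.08)
    print(n,"dome ",L[d].mean(0).round(4),P[d][:,2].max().round(4),"studtop",L[t].mean(0).round(4),t.sum(), "z board",np.median(P[(np.abs(L[...,0])<.11)&(L[...,1]<-.155)&(L[...,1]>-.185)][:,2]))
E
```

```text
['top'] [ 0.5389 -0.0651] -14.95 [[0.8, 0.1], [0.2, 0.4], [0.2, 0.7], [0.1, 0.4], [0.5, 0.4], [0.0, 0.3], [0.1, 0.1], [0.1, 0.1]]
['scene'] [ 0.5458 -0.069 ] -15.37 [[0.4, 0.6], [1.1, 0.5], [1.0, 0.6], [0.4, 0.1], [0.3, 0.6], [0.3, 0.7]]
['top', 'scene'] [ 0.5402 -0.0659] -15.07 [[0.5, 0.5], [0.5, 0.1], [0.4, 0.2], [0.2, 0.9], [0.7, 1.0], [0.4, 0.8], [0.3, 0.5], [0.2, 0.3], [0.6, 1.8], [1.2, 2.1], [0.5, 1.9], [0.3, 0.9], [0.2, 0.6], [0.4, 0.8]]
scene dome  [ 0.0207 -0.0683] 0.0655 studtop [0.0022 0.1011] 4 z board 0.008625636115163643
top dome  [-0.0024 -0.0629] 0.069 studtop [0.     0.1027] 17 z board 0.012275192771906423
```

The top view gives home ≈ (0.539, -0.065), board yaw ≈ -15°, and the lamp 63 mm short. One wing points at ≈ 121° in the board frame, so v ≈ 1.03 and it needs about three half turns. The scene camera disagrees by about 5 mm, so I'll check against contact. First move: fly over and shut the fingers.

```bash
python3 -m jog '{"turn":[[0,0,0.7],[0,0,0.7],[0,0,0.7],[0,0,0.7],[0,0,0.7],[0,0,0.7],[0,0,0.7],[0,0,0.7],[0,0,0.7],[0,0,0.7]],"delta_pos":[[0.6,0.55,0],[0.6,0.55,0],[0.6,0.55,0],[0.6,0.55,0],[0.6,0.55,0],[0.6,0.55,0],[0.6,0.55,0],[0.6,0.55,0],[0.6,0.55,0],[0.6,0.55,0]],"hand":[-1,-1,-1,-1,-1,-1,-1,-1,-1,-1]}' 40; python3 -c "
from workcell import bot
o=bot.get_obs();print(o['ee_pos'],o['tcp_rot'],o['opening'],o['wrist_force'],o['q'])"
```

```text
time: 1.1
ee_pos: [0.4791, -0.2439, 0.231]
tcp_rot: [-180.0, -0.0, 75.1]
wrist_force: [-0.0, -0.4, 0.6]
opening: -0.0001
[ 0.47907532 -0.24388785  0.23100661] [-1.79975515e+02 -2.78582229e-03  7.51349204e+01] -5.953702881131994e-05 [-0.02114679 -0.36921582  0.57647542] [-2.69784721e+01  3.28071851e+00  8.24904635e+00  9.49928520e+01
 -2.41425682e-03  7.78866074e+01]
```

```bash
python3 -m jog '{"turn":[[0,0,0],[0,0,0],[0,0,0],[0,0,0],[0,0,0],[0,0,0],[0,0,0],[0,0,0],[0,0,0],[0,0,0]],"delta_pos":[[0.1,0.1,-0.4],[0.1,0.1,-0.4],[0.1,0.1,-0.4],[0,0,-0.4],[0,0,-0.4],[0,0,-0.4],[0,0,-0.4],[0,0,-0.3],[0,0,-0.2],[0,0,-0.1]],"hand":[-1,-1,-1,-1,-1,-1,-1,-1,-1,-1]}'; python3 - <<'E'
from workcell import bot,camera
from h import *
p=np.array([.539,-.0648,np.radians(-14.95)])
t=bot.get_obs()["ee_pos"]
for n in ("scene","top"):
    c=camera(n);np.savez(f"pics/{n}1.npz",**c);im=c["frame"][:,:,::-1].copy()
    h=proj(c,t)[0].astype(int);x0,y0=h-[66,60]
    im=cv2.resize(im[y0:y0+96,x0:x0+132],None,fx=6,fy=6,interpolation=cv2.INTER_CUBIC)
    for q in proj(c,[t]): cv2.circle(im,tuple(int(v) for v in ((q-[x0,y0]+.5)*6)),4,(0,0,255),1)
    cv2.imwrite(f"pics/p1_{n}.png",im)
    P=cloud(c);R=np.array([[np.cos(p[2]),-np.sin(p[2])],[np.sin(p[2]),np.cos(p[2])]]);L=(P[...,:2]-p[:2])@R
    m=(np.hypot(P[...,0]-t[0],P[...,1]-t[1])<.05)&(P[...,2]>.035)&(P[...,2]<.09);print(n,m.sum(),L[m].min(0) if m.sum() else 0,L[m].max(0) if m.sum() else 0,P[m][:,2].min() if m.sum() else 0,"tcp board",(t[:2]-p[:2])@R)
E
```

```text
time: 2.1
ee_pos: [0.4928, -0.2302, 0.0604]
tcp_rot: [-179.9, -0.0, 74.9]
wrist_force: [0.2, 0.1, 0.3]
opening: 0.0003
scene 53 [-0.0002008  -0.18429422] [ 0.01984916 -0.12251747] 0.04106046271614679 tcp board [-0.00197853 -0.17174842]
top 5 [-0.02297052 -0.13359963] [ 0.01796168 -0.12186995] 0.035137109171859436 tcp board [-0.00197853 -0.17174842]
```

View pics/p1_scene.png

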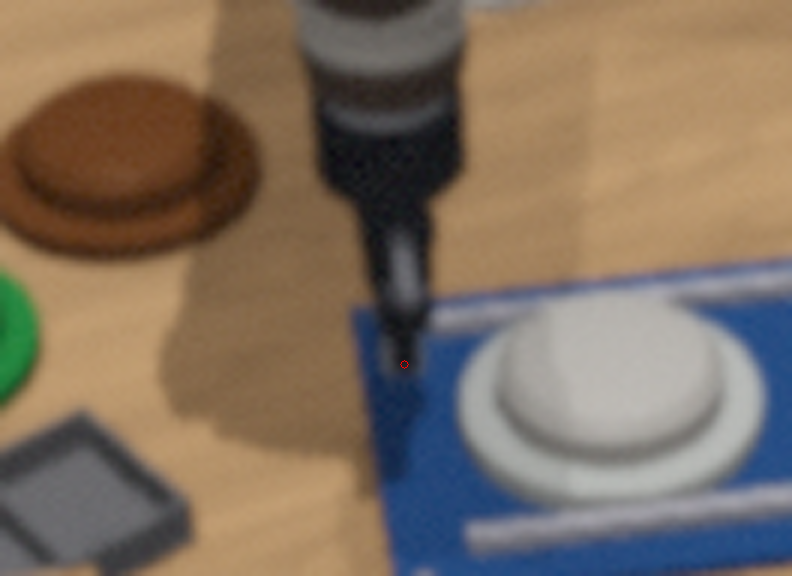

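View pics/p1_top.png

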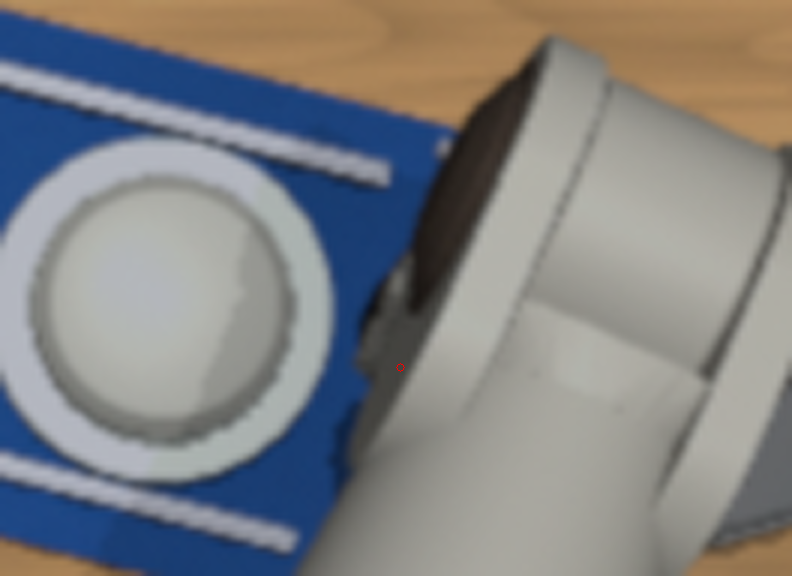

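The scene camera's bias at the fingertip, about (-0.7, +2) px, matches its bias on the board. The top-view fit therefore stands, and the TCP is at the real tip. Now down to z ≈ 0.020 and start pushing.

```bash
python3 -m jog '{"turn":[[0,0,0],[0,0,0],[0,0,0],[0,0,0],[0,0,0],[0,0,0],[0,0,0],[0,0,0],[0,0,0],[0,0,0]],"delta_pos":[[0,0,-0.3],[0,0,-0.3],[0,0,-0.2],[0,0,0],[0.03,0.115,0],[0.03,0.115,0],[0.03,0.115,0],[0.03,0.115,0],[0.03,0.115,0],[0.03,0.115,0]],"hand":[-1,-1,-1,-1,-1,-1,-1,-1,-1,-1]}'
```

```text
time: 3.2
ee_pos: [0.5025, -0.1957, 0.0217]
tcp_rot: [180.0, 0.0, 74.9]
wrist_force: [-0.8, -3.6, 2.3]
opening: -0.0001
```

```bash
python3 -m jog '{"turn":[[0,0,0],[0,0,0],[0,0,0],[0,0,0],[0,0,0],[0,0,0],[0,0,0],[0,0,0],[0,0,0],[0,0,0]],"delta_pos":[[0.03,0.1,0],[0.03,0.1,0],[0.03,0.1,0],[0.03,0.1,0],[0.02,0.08,0],[0.02,0.08,0],[0.02,0.08,0],[0,0,0],[0,0,0],[0,0,0]],"hand":[-1,-1,-1,-1,-1,-1,-1,-1,-1,-1]}'; python3 -c "
from workcell import bot
import numpy as np
o=bot.get_obs();a=np.radians(-14.95);R=np.array([[np.cos(a),-np.sin(a)],[np.sin(a),np.cos(a)]]);print((o['ee_pos'][:2]-[.539,-.0648])@R,o['wrist_force'])"
```

```text
time: 4.2
ee_pos: [0.5109, -0.1635, 0.0209]
tcp_rot: [-180.0, -0.0, 74.9]
wrist_force: [-0.3, 0.3, -0.0]
opening: -0.0001
[-0.00168131 -0.10261211] [-0.25919945  0.30800319 -0.04620056]
```

```bash
python3 -m jog '{"turn":[[0,0,0],[0,0,0],[0,0,0],[0,0,0],[0,0,0],[0,0,0],[0,0,0],[0,0,0],[0,0,0],[0,0,0]],"delta_pos":[[0.01,0.04,0],[0.01,0.04,0],[0.01,0.04,0],[0.01,0.04,0],[0.01,0.03,0],[0.005,0.02,0],[0.005,0.02,0],[0,0,0],[0,0,0],[0,0,0]],"hand":[-1,-1,-1,-1,-1,-1,-1,-1,-1,-1]}'; python3 - <<'E'
from workcell import bot,camera
from h import *
p=np.array([.539,-.0648,np.radians(-14.95)])
o=bot.get_obs();R=np.array([[np.cos(p[2]),-np.sin(p[2])],[np.sin(p[2]),np.cos(p[2])]]);print((o['ee_pos'][:2]-p[:2])@R,o['wrist_force'])
for n in ("scene","top"):
    c=camera(n);np.savez(f"pics/{n}2.npz",**c);im=c["frame"][:,:,::-1].copy()
    h=proj(c,B2W(p,[[0,.03,.03]]))[0].astype(int);x0,y0=h-[66,48]
    im=cv2.resize(im[y0:y0+96,x0:x0+132],None,fx=6,fy=6,interpolation=cv2.INTER_CUBIC);cv2.imwrite(f"pics/p2_{n}.png",im)
E
```

```text
time: 5.2
ee_pos: [0.5145, -0.1533, 0.0215]
tcp_rot: [179.9, 0.1, 74.9]
wrist_force: [1.2, -7.3, -1.6]
opening: 0.0001
[-0.00087388 -0.0918035 ] [ 1.22384744 -7.25211776 -1.61042941]
```

View pics/p2_scene.png

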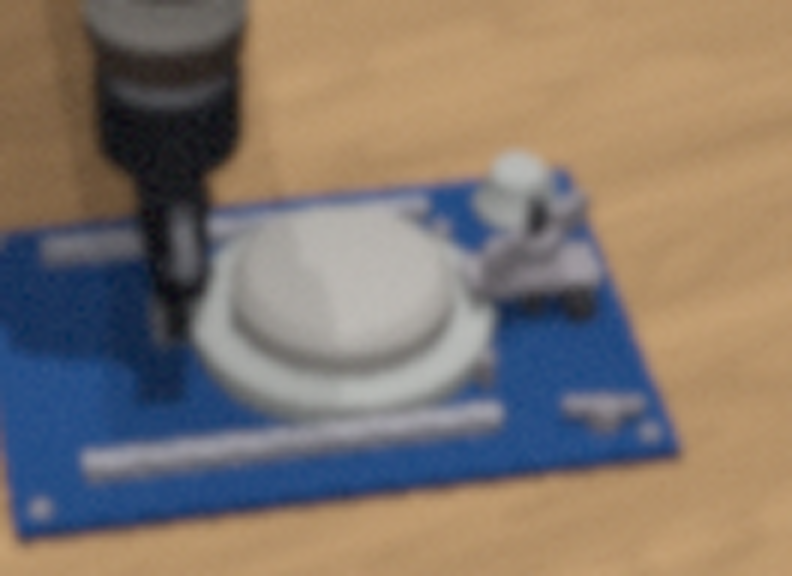

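View pics/p2_top.png

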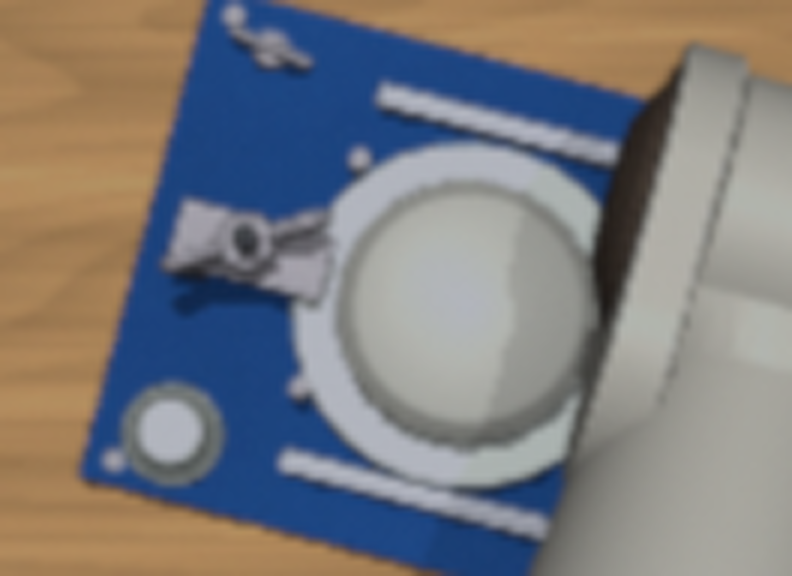

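The rim appears to meet both pins, at top crop (358,158) and (300,385), and the force is up to 7 N. I'll press a little harder to confirm it is seated.

```bash
python3 -m jog '{"turn":[[0,0,0],[0,0,0],[0,0,0],[0,0,0],[0,0,0],[0,0,0],[0,0,0],[0,0,0],[0,0,0],[0,0,0]],"delta_pos":[[0.005,0.02,0],[0.005,0.02,0],[0,0,0],[0,0,0],[0,0,0],[0,0,0],[0,0,0],[0,0,0],[0,0,0],[0,0,0]],"hand":[-1,-1,-1,-1,-1,-1,-1,-1,-1,-1]}'; python3 -c "
from workcell import bot
import numpy as np
o=bot.get_obs();a=np.radians(-14.95);R=np.array([[np.cos(a),-np.sin(a)],[np.sin(a),np.cos(a)]]);print((o['ee_pos'][:2]-[.539,-.0648])@R,o['wrist_force'])"
```

```text
time: 6.3
ee_pos: [0.5154, -0.1528, 0.022]
tcp_rot: [179.8, 0.3, 74.8]
wrist_force: [1.5, -13.8, -2.1]
opening: -0.0001
[-7.92768883e-05 -9.10930825e-02] [  1.48318665 -13.75293062  -2.05926657]
```

```bash
python3 -m jog '{"turn":[[0,0,0],[0,0,0],[0,0,0],[0,0,0],[0,0,0],[0,0,0],[0,0,0],[0,0,0],[0,0,0],[0,0,0]],"delta_pos":[[-0.03,-0.1,0],[-0.1,-0.4,0],[-0.1,-0.4,0],[-0.1,-0.4,0.3],[-0.1,-0.4,0.5],[-0.1,-0.4,0.5],[-0.1,-0.4,0.5],[0,0,0.2],[0,0,0],[0,0,0]],"hand":[-1,-1,-1,-1,-1,-1,-1,-1,-1,-1]}'; cat > look.py <<'E'
import sys
from workcell import bot,camera
from h import *
p=np.array([.539,-.0648,np.radians(-14.95)]);k=sys.argv[1]
R=np.array([[np.cos(p[2]),-np.sin(p[2])],[np.sin(p[2]),np.cos(p[2])]])
for n in sys.argv[2:]:
    c=camera(n);np.savez(f"pics/{n}{k}.npz",**c);im=c["frame"][:,:,::-1].copy()
    h=proj(c,B2W(p,[[0,.03,.03]]))[0].astype(int);x0,y0=h-[66,48]
    im=cv2.resize(im[y0:y0+96,x0:x0+132],None,fx=6,fy=6,interpolation=cv2.INTER_CUBIC);cv2.imwrite(f"pics/p{k}_{n}.png",im)
    if n=="top":
        P=cloud(c);L=(P[...,:2]-p[:2])@R;f=c["frame"].astype(int)
        d=(np.hypot(L[...,0],L[...,1])<.075)&(P[...,2]>.05)&(P[...,2]<.075);print("dome",L[d].mean(0).round(4),d.sum())
        q=L-[0,.104];m=(np.hypot(q[...,0],q[...,1])<.045)&(np.hypot(q[...,0],q[...,1])>.016)&(P[...,2]>.060)&(P[...,2]<.085)
        a=np.degrees(np.arctan2(q[m][:,1],q[m][:,0]));print("wing axis",np.degrees(np.angle(np.mean(np.exp(2j*np.radians(a)))))/2,m.sum(),"ztop",np.percentile(P[m][:,2],80))
E
python3 look.py 3 top
```

```text
time: 7.3
ee_pos: [0.4831, -0.2745, 0.1203]
tcp_rot: [-179.9, -0.0, 74.9]
wrist_force: [0.3, -0.0, 0.2]
opening: -0.0002
dome [-0.0028 -0.0005] 1344
wing axis -57.98352791743776 56 ztop 0.07549285766947969
```

View pics/p3_top.png

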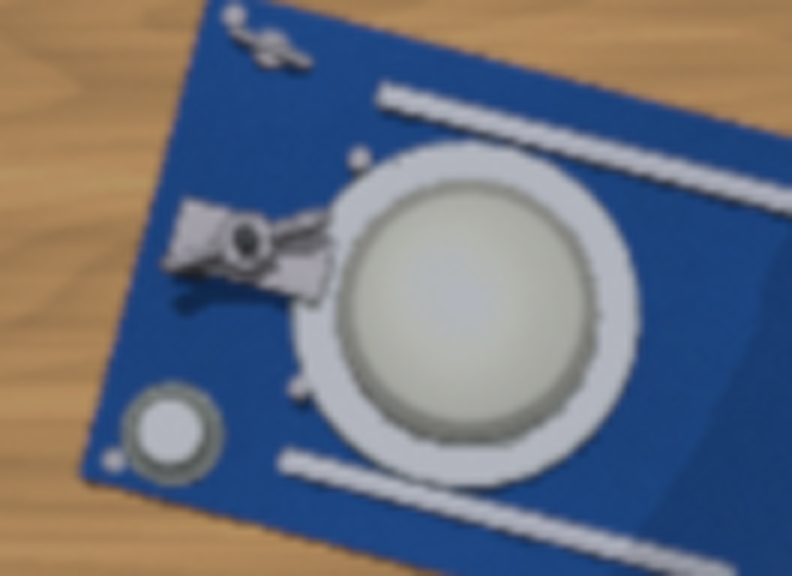

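```bash
cat > rim.py <<'E'
import sys
from h import *
from scipy.optimize import least_squares
p=np.array([.539,-.0648,np.radians(-14.95)])
c=dict(np.load(sys.argv[1]));f=c["frame"].astype(float)
sat=f[...,2]-f[...,0]   # blue high, white low
t=np.linspace(0,2*np.pi,121)[:-1]
x0=np.array(eval(sys.argv[2]) if len(sys.argv)>2 else [0,0])
pts=[]
rs=np.arange(.070,.0885,.0005)
for a in t:
    q=proj(c,B2W(p,np.c_[x0[0]+rs*np.cos(a),x0[1]+rs*np.sin(a),np.full(len(rs),.028)])).astype(np.float32)
    v=cv2.remap(sat.astype(np.float32),q[:,0][None],q[:,1][None],cv2.INTER_LINEAR)[0]
    hi,lo=v[-8:].max(),v[:10].mean()
    if hi-lo<60: continue
    th=(hi+lo)/2;i=np.where(v>th)[0]
    if len(i)and i[0]>0:
        j=i[0];r=rs[j-1]+(th-v[j-1])/(v[j]-v[j-1])*.0005;pts.append([x0[0]+r*np.cos(a),x0[1]+r*np.sin(a),r*1e3,np.degrees(a)])
pts=np.array(pts)
s=least_squares(lambda k:np.hypot(pts[:,0]-k[0],pts[:,1]-k[1])-k[2],[0,0,.08],loss="soft_l1",f_scale=.0007)
print("rim centre mm",s.x*1e3,len(pts))
E
python3 rim.py pics/top3.npz; python3 rim.py pics/top0.npz "[-.002,-.063]"
python3 - <<'E'
import numpy as np,cv2
from h import *
p=np.array([.539,-.0648,np.radians(-14.95)])
c=dict(np.load("pics/top3.npz"))
# rectified board views at z=.028
S=4
def rect(z,name):
    xs=np.arange(-.1,.1,.00025*1);ys=np.arange(-.10,.12,.00025)
    X,Y=np.meshgrid(xs,ys[::-1]);q=proj(c,B2W(p,np.c_[X.ravel(),Y.ravel(),np.full(X.size,z)])).astype(np.float32)
    im=cv2.remap(c["frame"],q[:,0].reshape(X.shape),q[:,1].reshape(X.shape),cv2.INTER_CUBIC)[:,:,::-1].copy()
    return im
im=rect(.028,"")
cv2.circle(im,(400,int((.12-0)/.00025)),320,(0,0,255),1)
for s in(-1,1):
    cv2.circle(im,(400+s*220,int((.12-.065)/.00025)),20,(0,255,0),1)
    cv2.line(im,(400+s*332,220),(400+s*332,879),(0,255,255),1)
cv2.imwrite("pics/rect3.png",im[100:700])
E
```

```text
rim centre mm [-2.09895059e+00 -6.02849138e-02  8.11548398e+01] 73
rim centre mm [ -0.63197617 -62.37197542  81.08298627] 92
```

View pics/rect3.png

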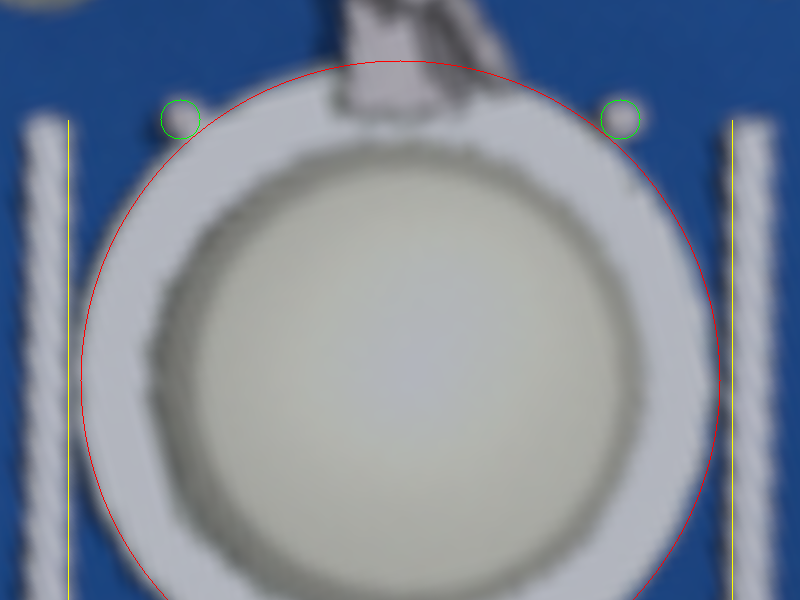

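The picture and rim fit put the lamp about 2–3 mm towards board -x: the left pin touches, while a small gap remains at the right pin, rect crop (627,117). I'll nudge it obliquely from the lower left (world direction 50°) so it rolls onto both pins.

```bash
python3 -m jog '{"turn":[[0,0,-0.4],[0,0,-0.4],[0,0,-0.4],[0,0,-0.4],[0,0,-0.4],[0,0,-0.4],[0,0,-0.4],[0,0,-0.3],[0,0,0],[0,0,0]],"delta_pos":[[-0.08,0.6,0],[-0.08,0.6,0],[-0.08,0.6,0],[-0.06,0.6,0],[0,0.14,-0.1],[0,0,-0.5],[0,0,-0.5],[0,0,-0.5],[0,0,-0.3],[0,0,-0.08]],"hand":[-1,-1,-1,-1,-1,-1,-1,-1,-1,-1]}'
```

```text
time: 8.35
ee_pos: [0.4667, -0.1474, 0.0199]
tcp_rot: [-179.8, 0.1, 50.2]
wrist_force: [0.0, 0.2, 0.1]
opening: 0.0
```

```bash
python3 -m jog '{"turn":[[0,0,0],[0,0,0],[0,0,0],[0,0,0],[0,0,0],[0,0,0],[0,0,0],[0,0,0],[0,0,0],[0,0,0]],"delta_pos":[[0.064,0.077,0],[0.064,0.077,0],[0.026,0.03,0],[0.026,0.03,0],[0.013,0.015,0],[0.013,0.015,0],[0,0,0],[0,0,0],[0,0,0],[0,0,0]],"hand":[-1,-1,-1,-1,-1,-1,-1,-1,-1,-1]}'
```

```text
time: 9.35
ee_pos: [0.4784, -0.1362, 0.0223]
tcp_rot: [180.0, -0.0, 50.1]
wrist_force: [0.5, -0.6, -0.2]
opening: 0.0003
```

```bash
python3 -m jog '{"turn":[[0,0,0],[0,0,0],[0,0,0],[0,0,0],[0,0,0],[0,0,0],[0,0,0],[0,0,0],[0,0,0],[0,0,0]],"delta_pos":[[0.013,0.015,0],[0.013,0.015,0],[0.013,0.015,0],[0.013,0.015,0],[0.013,0.015,0],[0,0,0],[0,0,0],[0,0,0],[0,0,0],[0,0,0]],"hand":[-1,-1,-1,-1,-1,-1,-1,-1,-1,-1]}'; python3 look.py 4 top; python3 rim.py pics/top4.npz
```

```text
time: 10.35
ee_pos: [0.4813, -0.1338, 0.0223]
tcp_rot: [179.9, 0.2, 50.0]
wrist_force: [-3.3, -8.4, 0.5]
opening: -0.0004
dome [-0.0023  0.0066] 1182
wing axis -57.93800756742286 55 ztop 0.07578664683656253
rim centre mm [-1.04617381  0.96398992 81.10347279] 36
```

```bash
python3 -m jog '{"turn":[[0,0,0],[0,0,0],[0,0,0],[0,0,0],[0,0,0],[0,0,0],[0,0,0],[0,0,0],[0,0,0],[0,0,0]],"delta_pos":[[0.013,0.015,0],[0.013,0.015,0],[0.013,0.015,0],[0,0,0],[0,0,0],[0,0,0],[0,0,0],[0,0,0],[0,0,0],[0,0,0]],"hand":[-1,-1,-1,-1,-1,-1,-1,-1,-1,-1]}'; python3 look.py 5 top; python3 rim.py pics/top5.npz
```

```text
time: 11.4
ee_pos: [0.4816, -0.1335, 0.0223]
tcp_rot: [179.9, 0.5, 49.9]
wrist_force: [-12.2, -20.6, 4.6]
opening: 0.0
dome [-0.0026  0.0078] 1152
wing axis -58.24181598536326 55 ztop 0.07623178477262364
rim centre mm [-0.89992844  1.10218416 81.11230857] 35
```

```bash
python3 -m jog '{"turn":[[0,0,0],[0,0,0],[0,0,0],[0,0,0],[0,0,0],[0,0,0],[0,0,0],[0,0,0],[0,0,0],[0,0,0]],"delta_pos":[[-0.06,-0.08,0],[-0.1,-0.1,0],[-0.1,-0.12,0],[-0.1,-0.12,0],[-0.3,-0.1,0.3],[-0.6,-0.2,0.6],[-0.6,-0.2,0.6],[-0.6,-0.2,0.3],[0,0,0],[0,0,0]],"hand":[-1,-1,-1,-1,-1,-1,-1,-1,-1,-1]}'; python3 look.py 6 top; python3 rim.py pics/top6.npz
python3 - <<'E'
from h import *
p=np.array([.539,-.0648,np.radians(-14.95)])
for k in (0,3,6):
    c=dict(np.load(f"pics/top{k}.npz"))
    xs=np.arange(-.1,.1,.00025);ys=np.arange(-.10,.12,.00025)
    X,Y=np.meshgrid(xs,ys[::-1])
    for z in(.032,):
        q=proj(c,B2W(p,np.c_[X.ravel(),Y.ravel(),np.full(X.size,z)])).astype(np.float32)
        im=cv2.remap(c["frame"],q[:,0].reshape(X.shape),q[:,1].reshape(X.shape),cv2.INTER_CUBIC)
        f=im.astype(int);w=np.clip(110-(f[...,2]-f[...,0]),0,110)
        for s in(-1,1):
            m=(np.hypot(X-s*.056,Y-.065)<.009); 
            if k: m&=np.hypot(X+.0008,Y-.0005)>.0825
            ww=w*m;print(k,s,(ww*X).sum()/ww.sum()*1e3,(ww*Y).sum()/ww.sum()*1e3)
    if k==6: cv2.imwrite("pics/rect6.png",im[100:700,:,::-1])
E
```

```text
time: 12.45
ee_pos: [0.3606, -0.1866, 0.1126]
tcp_rot: [179.9, -0.0, 50.0]
wrist_force: [-0.2, -0.1, 0.7]
opening: 0.0002
dome [-0.0017  0.    ] 1344
wing axis -57.85489553631847 58 ztop 0.07612941607138302
rim centre mm [-1.0623444   0.87127117 81.15025792] 76
0 -1 -55.43144782620358 64.6808776574338
0 1 54.51133192909522 64.86183070722558
3 -1 -56.883311822163165 66.01318707826113
3 1 55.9184250420594 66.1784376136218
6 -1 -56.807054595889504 66.01117292901287
6 1 55.89400234018598 66.12960646289638
```

View pics/rect6.png

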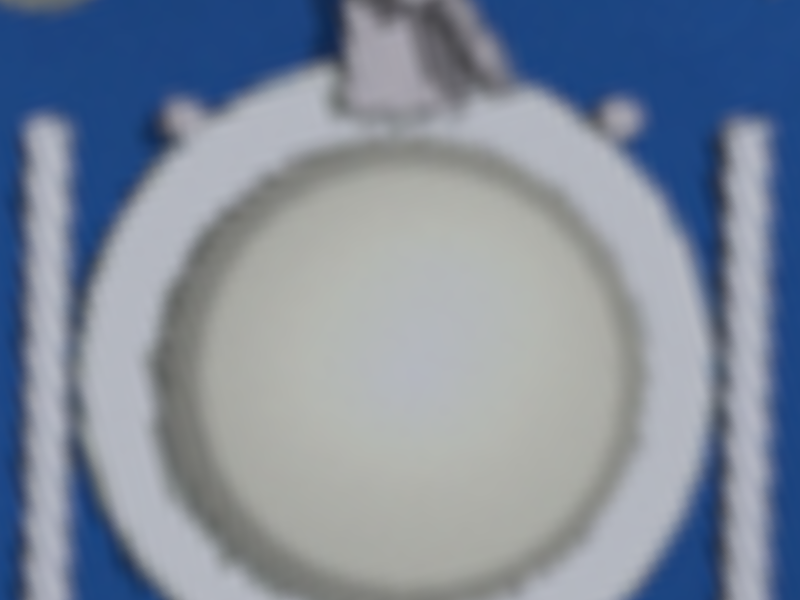

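```bash
python3 - <<'E'
from h import *
p=np.array([.539,-.0648,np.radians(-14.95)])
ims=[]
for k in(3,6):
    c=dict(np.load(f"pics/top{k}.npz"))
    for s in(-1,1):
        # profile along line lamp centre->pin, plus crop
        xs=np.arange(-.02,.02,.0001);X,Y=np.meshgrid(xs,xs[::-1])
        q=proj(c,B2W(p,np.c_[(X+s*.055-.0005).ravel()*1,(Y+.062).ravel(),np.full(X.size,.029)])).astype(np.float32)
        im=cv2.remap(c["frame"],q[:,0].reshape(X.shape),q[:,1].reshape(X.shape),cv2.INTER_LINEAR)[:,:,::-1]
        if s>0: im=im[:,::-1]
        ims.append(im)
        # angle sweep: radial profile min-saturation
        u=np.array([s*.055,.065]);u/=np.linalg.norm(u);t=np.arange(.070,.094,.001)
        q=proj(c,B2W(p,np.c_[-.00046+u[0]*t,u[1]*t,np.full(len(t),.03)])).astype(np.float32)
        f=c["frame"].astype(np.float32);v=cv2.remap(f[...,2]-f[...,0],q[:,0][None],q[:,1][None],cv2.INTER_LINEAR)[0];print(k,s,v.astype(int))
a=np.vstack([np.hstack(ims[:2]),np.hstack(ims[2:])]);cv2.imwrite("pics/pins.png",cv2.resize(a,(600,600)))
E
```

```text
3 -1 [12 12 12 12 12 12 12 12 11 11 10  9  8  7  8  8  9 14 22 34 49 65 81 90]
3 1 [12 12 12 12 12 12 11 13 15 15 14 12 10  8  8  9  9 13 18 29 41 54 68 81]
6 -1 [12 13 12 12 12 12 12 12 12 11 10  9  8  7  7  8  9 15 23 34 50 66 82 91]
6 1 [12 12 12 12 12 12 12 11 11 10 10 10  9  8  8  9  9 13 19 29 41 55 69 82]
```

View pics/pins.png

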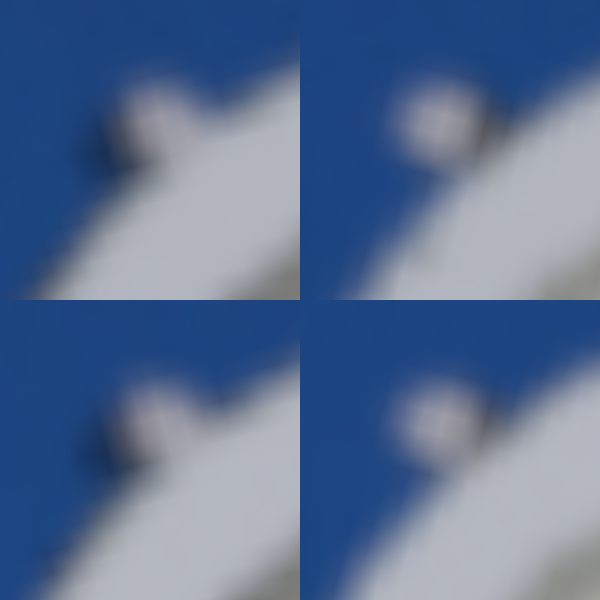

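In the zoom, the rim-to-pin profiles at both pins are now alike, and the small dip at the right pin has gone. With the 24 N stall at an oblique angle, the lamp is home on both pins. Now over to the nut.

```bash
python3 -m jog '{"turn":[[0,0,0],[0,0,0],[0,0,0],[0,0,0],[0,0,0],[0,0,0],[0,0,0],[0,0,0],[0,0,0],[0,0,0]],"delta_pos":[[0.3,0.4,0],[0.4,0.5,0],[0.4,0.5,0],[0.4,0.5,0],[0.4,0.5,0],[0.4,0.5,0],[0.4,0.5,0],[0.4,0.5,0],[0.3,0.5,0],[0.01,0.03,0]],"hand":[-1,-1,-1,-1,-1,-1,-1,-1,-1,-1]}'
```

```text
time: 13.5
ee_pos: [0.5323, 0.0385, 0.1102]
tcp_rot: [-179.9, 0.1, 50.3]
wrist_force: [-1.0, 0.1, 0.5]
opening: 0.0002
```

```bash
python3 - <<'E'
import numpy as np
R=34;a=180
for st in(10.5,21.5):
    A=np.arange(180,-41,-st);X=np.c_[R*np.cos(np.radians(A)),R*np.sin(np.radians(A))]
    print(A.round(),(np.diff(X,axis=0)/50).round(3).tolist())
E
```

```text
[180. 170. 159. 148. 138. 128. 117. 106.  96.  86.  75.  64.  54.  44.
  33.  22.  12.   2.  -9. -20. -30. -40.] [[0.011, 0.124], [0.034, 0.12], [0.055, 0.112], [0.074, 0.1], [0.091, 0.084], [0.105, 0.066], [0.116, 0.046], [0.122, 0.024], [0.124, 0.002], [0.123, -0.021], [0.117, -0.043], [0.107, -0.064], [0.094, -0.082], [0.077, -0.098], [0.058, -0.11], [0.037, -0.119], [0.015, -0.124], [-0.008, -0.124], [-0.031, -0.121], [-0.052, -0.113], [-0.072, -0.102]]
[180. 158. 137. 116.  94.  72.  51.  30.   8. -14. -35.] [[0.047, 0.249], [0.135, 0.215], [0.205, 0.15], [0.245, 0.065], [0.252, -0.03], [0.223, -0.12], [0.164, -0.194], [0.082, -0.24], [-0.012, -0.253], [-0.104, -0.231]]
```

```bash
python3 -m jog '{"turn":[[0,0,0],[0,0,0],[0,0,0],[0,0,0],[0,0,0],[0,0,0],[0,0,0],[0,0,0],[0,0,0],[0,0,0]],"delta_pos":[[-0.02,-0.06,-0.2],[0,0,-0.3],[0,0,-0.3],[0,0,-0.16],[0,0,0],[0.01,0.12,0],[0.03,0.12,0],[0.06,0.11,0],[0.07,0.1,0],[0.09,0.08,0]],"hand":[-1,-1,-1,-1,-1,-1,-1,-1,-1,-1]}'; python3 look.py 7 scene
```

```text
time: 14.5
ee_pos: [0.5436, 0.0595, 0.0645]
tcp_rot: [180.0, -0.0, 50.1]
wrist_force: [-0.6, -2.1, -0.5]
opening: 0.0002
```

View pics/p7_scene.png

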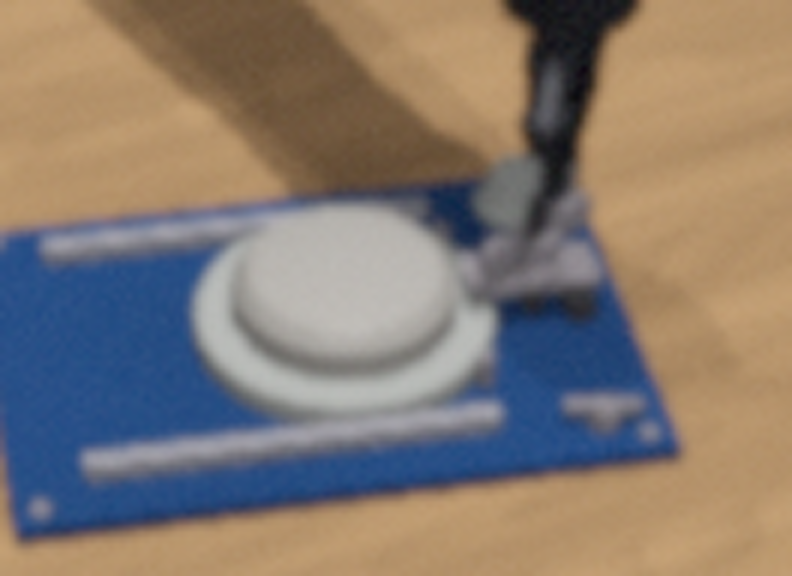

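The picture shows the finger behind the nut at crop (545,215), already against the upper-left wing with about 2 N. Carrying on round the arc.

```bash
python3 -m jog '{"turn":[[0,0,0],[0,0,0],[0,0,0],[0,0,0],[0,0,0],[0,0,0],[0,0,0],[0,0,0],[0,0,0],[0,0,0]],"delta_pos":[[0.1,0.07,-0.01],[0.12,0.05,-0.01],[0.12,0.03,-0.01],[0.12,0,0],[0.12,-0.02,0],[0.12,-0.04,0],[0.11,-0.06,0],[0.09,-0.08,0],[0.08,-0.1,0],[0.06,-0.11,0]],"hand":[-1,-1,-1,-1,-1,-1,-1,-1,-1,-1]}'
```

```text
time: 15.55
ee_pos: [0.5956, 0.0455, 0.0628]
tcp_rot: [180.0, -0.0, 50.1]
wrist_force: [-0.9, 2.7, -0.5]
opening: -0.0002
```

```bash
python3 -m jog '{"turn":[[0,0,0],[0,0,0],[0,0,0],[0,0,0],[0,0,0],[0,0,0],[0,0,0],[0,0,0],[0,0,0],[0,0,0]],"delta_pos":[[0.07,-0.11,0],[0.01,-0.12,0],[-0.02,-0.13,0],[-0.04,-0.12,0],[-0.06,-0.12,0],[-0.05,-0.06,0],[0,0,0],[0.1,0.12,0],[0.1,0.1,0.3],[0,0,0.6]],"hand":[-1,-1,-1,-1,-1,-1,-1,-1,-1,-1]}'; python3 look.py 8 scene
```

```text
time: 16.55
ee_pos: [0.5999, 0.0247, 0.1057]
tcp_rot: [-179.8, 0.2, 50.1]
wrist_force: [0.4, -0.4, 1.0]
opening: 0.0002
```

View pics/p8_scene.png

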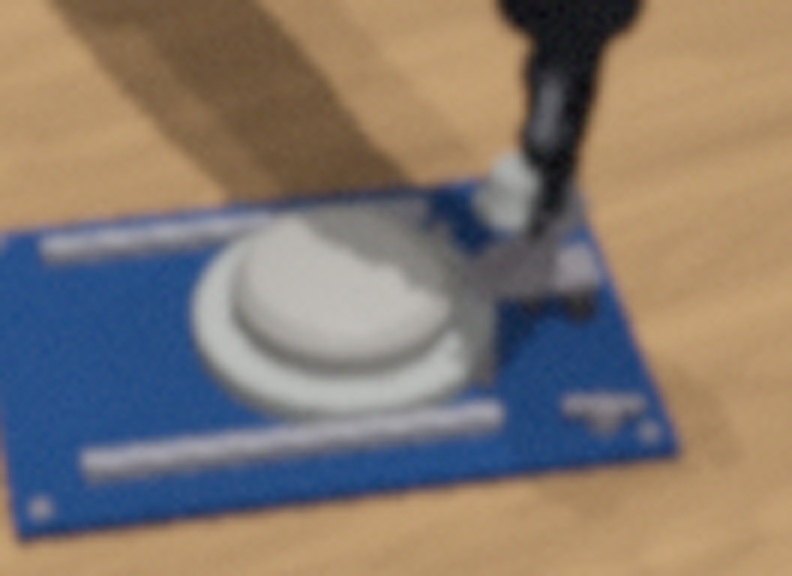

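```bash
python3 -m jog '{"turn":[[0,0,0],[0,0,0],[0,0,0],[0,0,0],[0,0,0],[0,0,0],[0,0,0],[0,0,0],[0,0,0],[0,0,0]],"delta_pos":[[-0.35,0.05,0.05],[-0.35,0.05,0],[-0.35,0.05,0],[-0.34,0.05,0],[0,0,0],[0,0,-0.3],[0,0,-0.3],[0,0,-0.3],[0,0,-0.05],[0,0,0]],"hand":[-1,-1,-1,-1,-1,-1,-1,-1,-1,-1]}'; python3 look.py 9 top
```

```text
time: 17.6
ee_pos: [0.5306, 0.0337, 0.0615]
tcp_rot: [-179.9, 0.1, 50.1]
wrist_force: [0.5, -0.4, -0.1]
opening: -0.0001
dome [-0.0008 -0.0078] 1141
  return _methods._mean(a, axis=axis, dtype=dtype,
  ret = ret.dtype.type(ret / rcount)
Traceback (most recent call last):
  File "look.py", line 14, in <module>
    a=np.degrees(np.arctan2(q[m][:,1],q[m][:,0]));print("wing axis",np.degrees(np.angle(np.mean(np.exp(2j*np.radians(a)))))/2,m.sum(),"ztop",np.percentile(P[m][:,2],80))
                                                                                                                                             ~~~~~~~~~~~~~^^^^^^^^^^^^^^
IndexError: index -1 is out of bounds for axis 0 with size 0
```

View pics/p9_top.png

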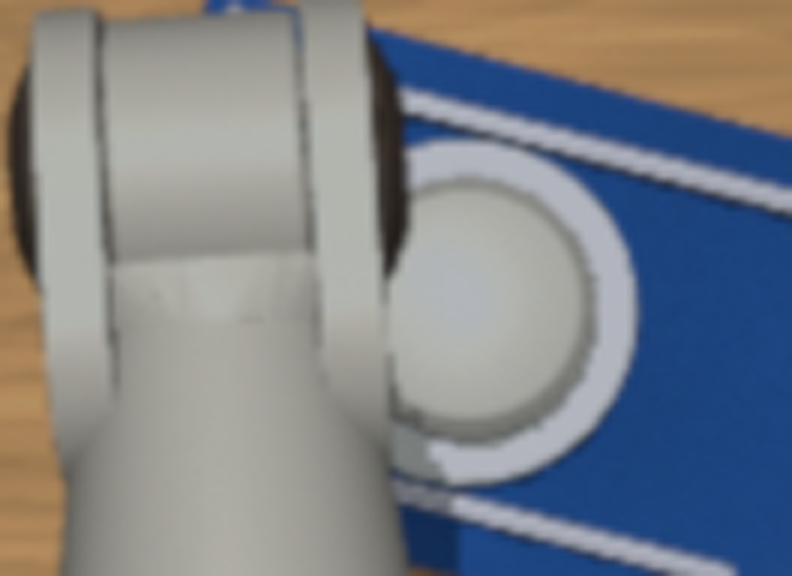

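The arm hides the nut from above here, and the lamp rim is unmoved (right edge at crop x=638, as before). Stroke 2.

```bash
python3 -m jog '{"turn":[[0,0,0],[0,0,0],[0,0,0],[0,0,0],[0,0,0],[0,0,0],[0,0,0],[0,0,0],[0,0,0],[0,0,0]],"delta_pos":[[0.02,0.15,0],[0.04,0.12,0],[0.06,0.11,0],[0.07,0.1,0],[0.09,0.08,0],[0.1,0.07,0],[0.12,0.05,0],[0.12,0.02,0],[0.12,0,0],[0.12,-0.02,0]],"hand":[-1,-1,-1,-1,-1,-1,-1,-1,-1,-1]}'
```

```text
time: 18.65
ee_pos: [0.5746, 0.0679, 0.0627]
tcp_rot: [-180.0, -0.0, 50.1]
wrist_force: [-2.0, -0.3, 1.3]
opening: 0.0001
```

```bash
python3 -m jog '{"turn":[[0,0,0],[0,0,0],[0,0,0],[0,0,0],[0,0,0],[0,0,0],[0,0,0],[0,0,0],[0,0,0],[0,0,0]],"delta_pos":[[0.12,-0.04,-0.01],[0.11,-0.06,-0.01],[0.09,-0.08,-0.01],[0.08,-0.1,-0.01],[0.06,-0.11,0],[0.04,-0.12,0],[0.02,-0.12,0],[-0.01,-0.12,0],[-0.03,-0.12,0],[-0.05,-0.11,0]],"hand":[-1,-1,-1,-1,-1,-1,-1,-1,-1,-1]}'
```

```text
time: 19.65
ee_pos: [0.5956, 0.0184, 0.0609]
tcp_rot: [180.0, -0.0, 50.1]
wrist_force: [0.8, 1.9, 0.0]
opening: -0.0003
```

```bash
python3 -m jog '{"turn":[[0,0,0],[0,0,0],[0,0,0],[0,0,0],[0,0,0],[0,0,0],[0,0,0],[0,0,0],[0,0,0],[0,0,0]],"delta_pos":[[-0.04,-0.05,0],[-0.04,-0.05,0],[0,0,0],[0.1,0.12,0],[0.1,0.1,0.4],[0,0,0.5],[0,0,0.1],[-0.4,0.05,0],[-0.5,0.1,0],[-0.5,0.07,0]],"hand":[-1,-1,-1,-1,-1,-1,-1,-1,-1,-1]}'; python3 look.py 10 scene
```

```text
time: 20.65
ee_pos: [0.5308, 0.0362, 0.1099]
tcp_rot: [-180.0, 0.0, 50.1]
wrist_force: [-0.7, 0.2, 1.1]
opening: -0.0
```

View pics/p10_scene.png

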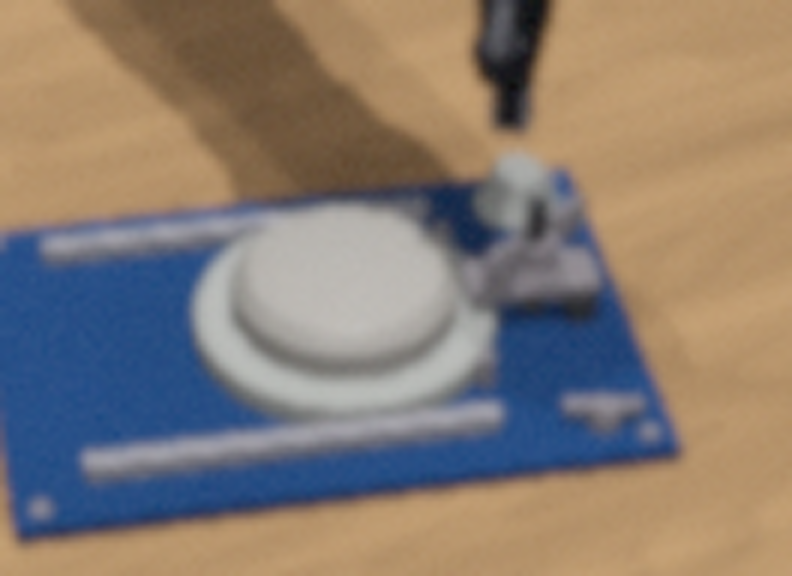

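The nut and jaw have visibly sunk: crop (535,255) is lower and more of the stud shows. Stroke 3, with the tip at z ≈ 0.059.

```bash
python3 -m jog '{"turn":[[0,0,0],[0,0,0],[0,0,0],[0,0,0],[0,0,0],[0,0,0],[0,0,0],[0,0,0],[0,0,0],[0,0,0]],"delta_pos":[[0,0,-0.3],[0,0,-0.4],[0,0,-0.32],[0,0,0],[0.02,0.12,0],[0.03,0.12,0],[0.06,0.11,0],[0.07,0.1,0],[0.09,0.08,0],[0.1,0.07,0]],"hand":[-1,-1,-1,-1,-1,-1,-1,-1,-1,-1]}'
```

```text
time: 21.7
ee_pos: [0.5504, 0.0662, 0.0599]
tcp_rot: [180.0, 0.0, 50.1]
wrist_force: [-2.4, -1.6, -0.1]
opening: 0.0001
```

```bash
python3 -m jog '{"turn":[[0,0,0],[0,0,0],[0,0,0],[0,0,0],[0,0,0],[0,0,0],[0,0,0],[0,0,0],[0,0,0],[0,0,0]],"delta_pos":[[0.12,0.05,0],[0.12,0.02,0],[0.12,0,0],[0.12,-0.02,0],[0.12,-0.04,0],[0.11,-0.06,0],[0.09,-0.08,0],[0.08,-0.1,0],[0.06,-0.11,0],[0.04,-0.12,0]],"hand":[-1,-1,-1,-1,-1,-1,-1,-1,-1,-1]}'
```

```text
time: 22.7
ee_pos: [0.5994, 0.0424, 0.0598]
tcp_rot: [-180.0, -0.0, 50.1]
wrist_force: [-1.0, 3.2, -0.4]
opening: -0.0001
```

```bash
python3 -m jog '{"turn":[[0,0,0],[0,0,0],[0,0,0],[0,0,0],[0,0,0],[0,0,0],[0,0,0],[0,0,0],[0,0,0],[0,0,0]],"delta_pos":[[0,-0.12,0],[-0.01,-0.12,0],[-0.03,-0.12,0],[-0.03,-0.08,0],[-0.03,-0.05,0],[-0.02,-0.03,0],[0,0,0],[0,0,0],[0,0,0],[0,0,0]],"hand":[-1,-1,-1,-1,-1,-1,-1,-1,-1,-1]}'
```

```text
time: 23.7
ee_pos: [0.5931, 0.0168, 0.0597]
tcp_rot: [180.0, 0.0, 50.1]
wrist_force: [0.1, 0.0, 0.3]
opening: 0.0
```

```bash
python3 -m jog '{"turn":[[0,0,0],[0,0,0],[0,0,0],[0,0,0],[0,0,0],[0,0,0],[0,0,0],[0,0,0],[0,0,0],[0,0,0]],"delta_pos":[[-0.02,-0.02,0],[-0.02,-0.02,0],[-0.02,-0.03,0],[0,0,0],[0,0,0],[0,0,0],[0,0,0],[0,0,0],[0,0,0],[0,0,0]],"hand":[-1,-1,-1,-1,-1,-1,-1,-1,-1,-1]}'
```

```text
time: 24.7
ee_pos: [0.5901, 0.0133, 0.0598]
tcp_rot: [-180.0, 0.0, 50.1]
wrist_force: [0.5, 0.5, -0.3]
opening: 0.0001
```

```bash
python3 -m jog '{"turn":[[0,0,0],[0,0,0],[0,0,0],[0,0,0],[0,0,0],[0,0,0],[0,0,0],[0,0,0],[0,0,0],[0,0,0]],"delta_pos":[[-0.02,-0.02,0],[-0.02,-0.02,0],[-0.02,-0.02,0],[0,0,0],[0,0,0],[0,0,0],[0,0,0],[0,0,0],[0,0,0],[0,0,0]],"hand":[-1,-1,-1,-1,-1,-1,-1,-1,-1,-1]}'; python3 look.py 11 scene
```

```text
time: 25.7
ee_pos: [0.5879, 0.0109, 0.0601]
tcp_rot: [180.0, -0.1, 50.1]
wrist_force: [4.4, 3.6, -1.9]
opening: -0.0002
```

View pics/p11_scene.png

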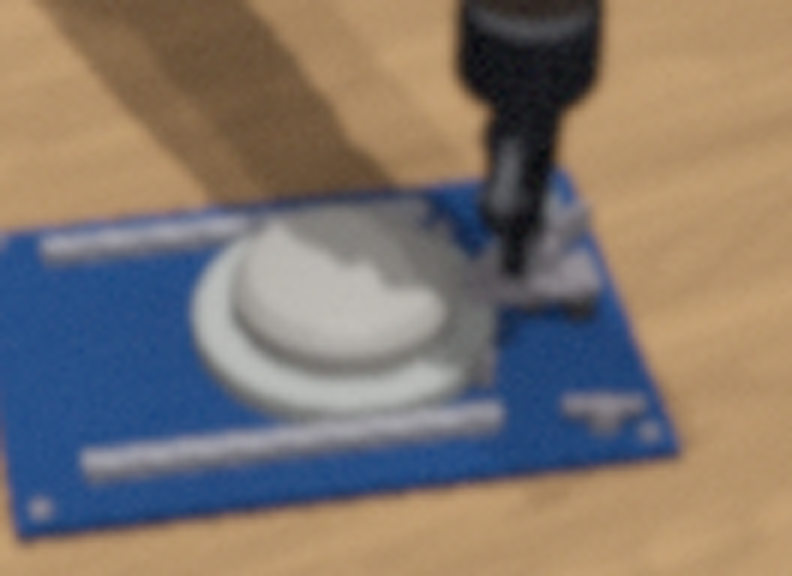

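```bash
python3 -m jog '{"turn":[[0,0,0],[0,0,0],[0,0,0],[0,0,0],[0,0,0],[0,0,0],[0,0,0],[0,0,0],[0,0,0],[0,0,0]],"delta_pos":[[-0.02,-0.02,0],[-0.02,-0.02,0],[0,0,0],[0,0,0],[0,0,0],[0,0,0],[0,0,0],[0,0,0],[0,0,0],[0,0,0]],"hand":[-1,-1,-1,-1,-1,-1,-1,-1,-1,-1]}'
```

```text
time: 26.75
ee_pos: [0.5873, 0.01, 0.0604]
tcp_rot: [179.9, -0.3, 50.2]
wrist_force: [11.7, 10.2, -3.3]
opening: -0.0
```

The force rose to 15.5 N (about 0.4 N m against 0.05 running torque) with almost no motion, so the nut is at its stop. Backing off and clearing the view to check.

```bash
python3 -m jog '{"turn":[[0,0,0],[0,0,0],[0,0,0],[0,0,0],[0,0,0],[0,0,0],[0,0,0],[0,0,0],[0,0,0],[0,0,0]],"delta_pos":[[0.06,0.06,0],[0.12,0.12,0],[0.1,0.1,0.4],[0,0,0.6],[-0.2,-0.2,0.5],[-0.8,-0.5,0.3],[-0.8,-0.5,0],[-0.8,-0.5,0],[-0.8,-0.5,0],[-0.6,-0.5,0]],"hand":[-1,-1,-1,-1,-1,-1,-1,-1,-1,-1]}'; python3 look.py 12 top scene;python3 rim.py pics/top12.npz
```

```text
time: 27.75
ee_pos: [0.3969, -0.1132, 0.1498]
tcp_rot: [-180.0, 0.0, 50.1]
wrist_force: [0.8, -0.6, 0.6]
opening: -0.0002
dome [-0.001   0.0006] 1359
wing axis -62.242799098629426 49 ztop 0.07047853843020975
rim centre mm [-0.9364533   0.93134682 81.08309792] 59
```

View pics/p12_top.png

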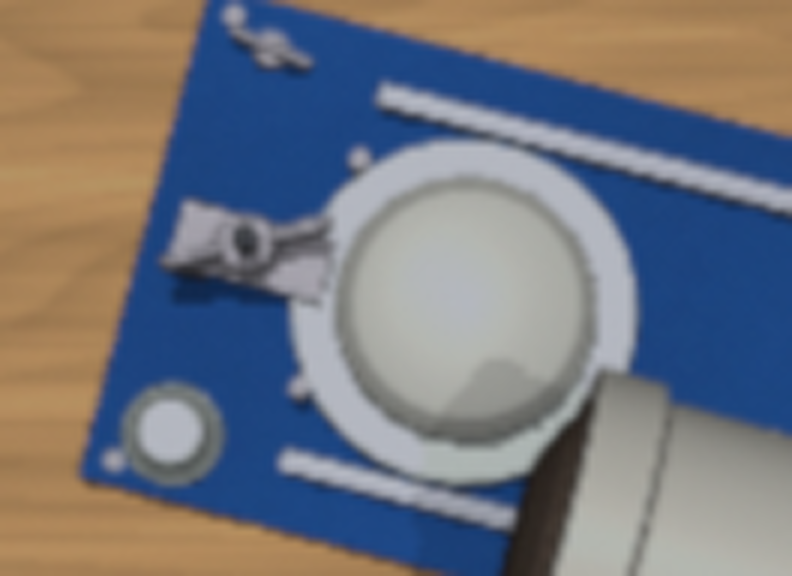

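View pics/p12_scene.png

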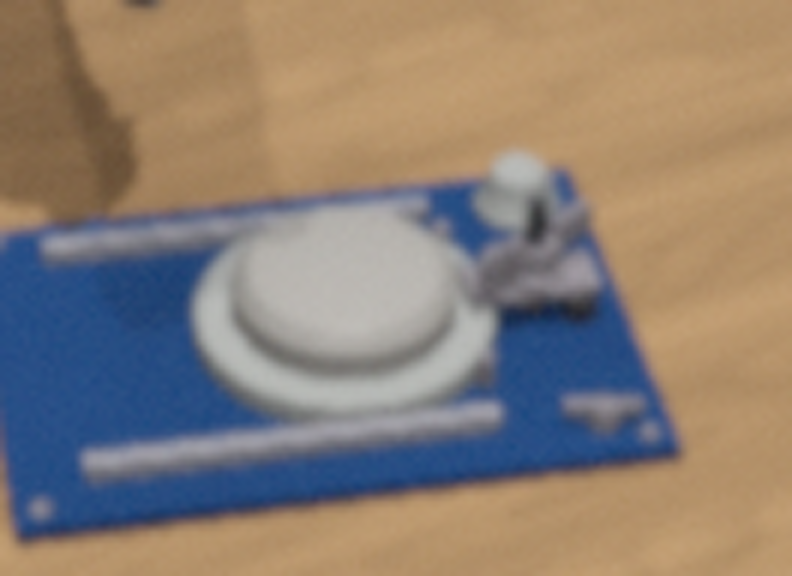

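```bash
python3 - <<'E'
from h import *
p=np.array([.539,-.0648,np.radians(-14.95)]);R=np.array([[np.cos(p[2]),-np.sin(p[2])],[np.sin(p[2]),np.cos(p[2])]])
for k in(0,3,6,12):
    P=cloud(dict(np.load(f"pics/top{k}.npz")));L=(P[...,:2]-p[:2])@R
    j=(np.abs(L[...,0]+.002)<.011)&(L[...,1]>.068)&(L[...,1]<.137)&(P[...,2]<.052)&(P[...,2]>.03)
    q=L-[0,.104];h=(np.hypot(q[...,0],q[...,1])<.012)&(np.hypot(q[...,0],q[...,1])>.008)
    a=np.degrees(np.arctan2(q[...,1],q[...,0]));w=(np.hypot(q[...,0],q[...,1])<.037)&(np.hypot(q[...,0],q[...,1])>.016)&(np.abs((a+60+90)%180-90)<10)
    print(k,"jaw",np.median(P[j][:,2]).round(4),j.sum(),"hub",np.median(P[h][:,2]).round(4),"wing",np.median(P[w&(P[...,2]>.06)][:,2]).round(4),w.sum())
E
```

```text
0 jaw 0.0433 115 hub 0.0669 wing 0.0733 64
3 jaw 0.0431 113 hub 0.0659 wing 0.0728 60
6 jaw 0.0435 118 hub 0.0663 wing 0.073 64
12 jaw 0.0383 118 hub 0.0592 wing 0.0683 64
```

Wing axis is now -62.2° (expected -61.6° at home), but the measured drop (5 mm jaw, 7 mm hub, 4.7 mm wing) is noisy against the expected 6 mm. I have time for one more test stroke on the other wing to make sure it no longer turns.

```bash
python3 -m jog '{"turn":[[0,0,0],[0,0,0],[0,0,0],[0,0,0],[0,0,0],[0,0,0],[0,0,0],[0,0,0],[0,0,0],[0,0,0]],"delta_pos":[[0.6,0.6,0],[0.6,0.7,0],[0.6,0.7,0],[0.6,0.7,-0.2],[0.29,0.27,-0.4],[0,0,-0.2],[0,0,-0.3],[0,0,-0.4],[0,0,-0.3],[0,0,0]],"hand":[-1,-1,-1,-1,-1,-1,-1,-1,-1,-1]}'
```

```text
time: 28.85
ee_pos: [0.532, 0.0352, 0.0576]
tcp_rot: [-179.9, 0.1, 50.0]
wrist_force: [-0.6, 0.8, 0.4]
opening: 0.0001
```

```bash
python3 -m jog '{"turn":[[0,0,0],[0,0,0],[0,0,0],[0,0,0],[0,0,0],[0,0,0],[0,0,0],[0,0,0],[0,0,0],[0,0,0]],"delta_pos":[[0.02,0.12,0],[0.03,0.12,0],[0.06,0.11,0],[0.05,0.06,0],[0.03,0.03,0],[0.03,0.03,0],[0,0,0],[0,0,0],[0,0,0],[0,0,0]],"hand":[-1,-1,-1,-1,-1,-1,-1,-1,-1,-1]}'
```

```text
time: 29.85
ee_pos: [0.5445, 0.0592, 0.0598]
tcp_rot: [-180.0, 0.0, 50.1]
wrist_force: [-2.5, -1.2, 1.5]
opening: -0.0
```

```bash
python3 -m jog '{"turn":[[0,0,0],[0,0,0],[0,0,0],[0,0,0],[0,0,0],[0,0,0],[0,0,0],[0,0,0],[0,0,0],[0,0,0]],"delta_pos":[[0.02,0.02,0],[0.02,0.02,0],[0.02,0.02,0],[0,0,0],[0,0,0],[0,0,0],[0,0,0],[0,0,0],[0,0,0],[0,0,0]],"hand":[-1,-1,-1,-1,-1,-1,-1,-1,-1,-1]}'
```

```text
time: 30.85
ee_pos: [0.5455, 0.0602, 0.0594]
tcp_rot: [-180.0, 0.3, 50.0]
wrist_force: [-12.6, -12.4, 6.2]
opening: -0.0001
```

This wing stalls too, at 18 N with 1.4 mm of motion for 4 mm commanded, so the nut is tight. Retreating and taking a last look.

```bash
python3 -m jog '{"turn":[[0,0,0],[0,0,0],[0,0,0],[0,0,0],[0,0,0],[0,0,0],[0,0,0],[0,0,0],[0,0,0],[0,0,0]],"delta_pos":[[-0.06,-0.06,0],[-0.12,-0.12,0],[-0.1,-0.1,0.3],[0,0,0.6],[-0.2,-0.1,0.5],[-0.6,-0.5,0.3],[-0.7,-0.5,0],[-0.7,-0.5,0],[-0.6,-0.5,0],[-0.2,-0.2,0]],"hand":[-1,-1,-1,-1,-1,-1,-1,-1,-1,-1]}'; python3 look.py 13 top scene;python3 rim.py pics/top13.npz; python3 - <<'E'
import cv2,numpy as np
a=cv2.imread("pics/p13_top.png");f=np.load("pics/top13.npz")["frame"][:,:,::-1];cv2.imwrite("pics/full13.png",f)
E
```

```text
time: 31.85
ee_pos: [0.3817, -0.068, 0.1463]
tcp_rot: [179.9, -0.1, 50.0]
wrist_force: [0.7, 0.8, -0.1]
opening: -0.0001
dome [-0.0017 -0.0002] 1359
wing axis -62.16104977122448 48 ztop 0.07051715392036795
rim centre mm [-0.96081573  0.87850482 81.09580579] 69
```

View pics/full13.png

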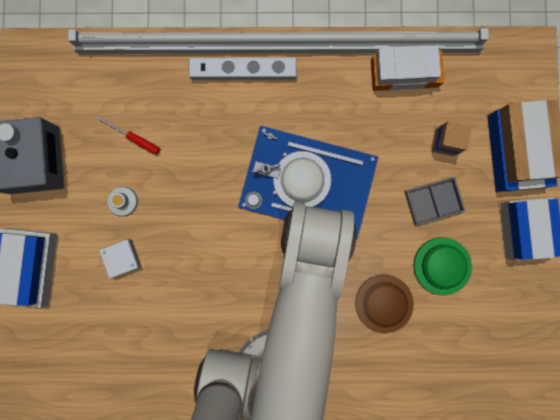

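View pics/p13_top.png

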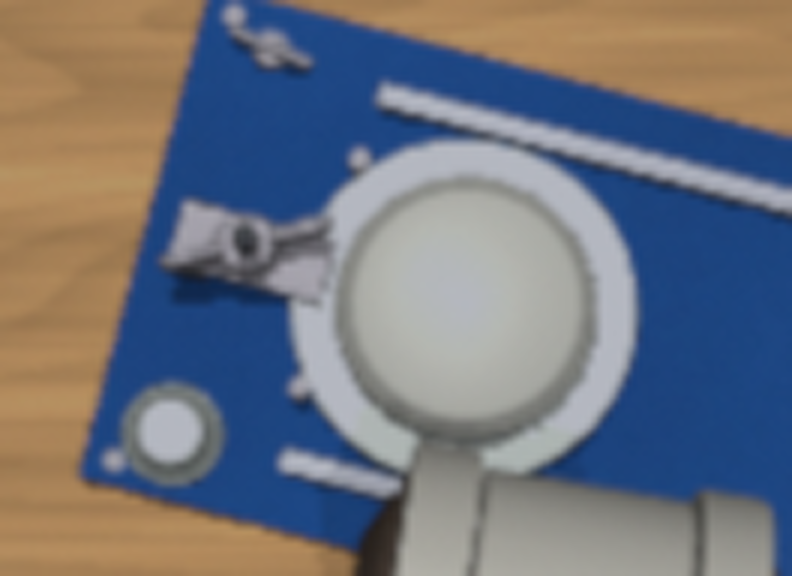

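The lamp sits at both pins, crop (358,158) and (300,385). The wing axis is unchanged at -62.2°, the bystanders are where they were, and the arm is clear. Handing in.

```bash
python3 -c "
from workcell import ticket
print(ticket.job_done())"
```

```text
the job is handed in; nothing more can be done
None
```

The lamp is home under the jaw and the wing nut is done up to its hard stop. I handed the job in at about 32 s, with the arm clear of everything.

**Lamp:** The first central push left it 1–3 mm off to board -x, on one pin only. I then nudged it obliquely at the rim with the closed fingertips until it stalled at 24 N. After that, the rim-to-pin profiles at both pins looked alike, and later fits showed the rim hadn't moved while I turned the nut.

**Nut:** Three half-turn strokes on the side away from the lamp took it to the stop, at about 15 N. A test push on the other wing also stalled, at about 18 N. The wing axis reads -62.2° against an expected -61.6°, and it did not change after the test push.

**Checks that disagreed:**
- **Nut height:** the measured drop was 5 mm at the jaw, 7 mm at the hub and 4.7 mm at the wing, against an expected 6 mm. I relied on the two stalls and the wing angle instead.
- **Scene camera:** it was about 5 mm off the top camera. The same offset showed at the known fingertip, so I used the top view.
- **Lamp position:** the rim fit puts its centre about 1 mm from the midpoint between the pins, which is about as fine as the fit can tell.

The bystanders look unmoved in the last pictures.

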